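# Set the ski bench for finishing after waxing

### The job

The ski is waxed, so put the loose purple wax bar back down into the gap between the two bars in the wax tray, lined up with them and without shoving them. Set out what comes next on the dark grey rubber mat in order of use, from left to right as the robot faces the bench: the clear scraper, then the black brush in the middle of the mat, then the stainless tin, each wholly on the mat, with scraper and brush lying straight across its width and the brush bristles down. The flat cork block belongs on top of the tin, centred on its cap.

Things in the scene. Friction and masses are not known exactly. Their poses are not given: they have to be found in the camera images.
- wax: loose purple wax bar, 60 x 30 mm and 35 mm high (57 g), lying by itself on the counter, the only bar outside the tray; origin at the centre of its underside, x along its 60 mm length, y along the 30 mm width, z up. Take it by its two 60 mm apart end faces, so that the fingers stay clear of the neighbours in the tray
- scraper: clear acrylic scraper, a flat plate 110 x 55 x 6 mm (45 g) lying flat on the counter; origin at the centre of its underside, x along its 110 mm length, y across the 55 mm width, z up. Its 55 mm width can be gripped from above with the fingertips just clear of the counter
- brush: black nylon hand brush lying bristles down, 110 x 52 mm and 38 mm high (110 g): 15 mm of bristles, then a straight-sided 52 mm wide back from 15 to 30 mm height, then a narrower 36 mm wide ridge to 38 mm; origin at the centre of its underside (bristle tips), x along its 110 mm length, y across its width, z up
- tin: round stainless tin standing upright, 42 mm high (130 g): body 60 mm in diameter up to 26 mm, twist cap 62 mm in diameter from 26 to 42 mm with a flat top; origin at the centre of its underside, z up
- cork: polishing cork, a block 68 x 40 mm and 28 mm high (30 g) lying flat; origin at the centre of its underside, x along its 68 mm length, y across the 40 mm width, z up. Its place is flat on the tin's cap, either way round
- mat: dark grey rubber mat fixed on the counter, 160 x 320 mm and 3 mm thick; origin at its centre on the counter surface, x across its 160 mm width (away from the robot), y along its 320 mm length to its left end as the robot faces the bench, z up. It may stand to the left or right of the wax tray
- tray: shallow dark wooden wax tray fixed on the counter, 88 x 122 mm; origin at its centre on the counter, x away from the robot, y left along the row of bars. Floor 6 mm above the counter, inside 76 mm (x) by 110 mm (y); lips on the +x and -x sides 11 mm, cheeks at the y ends 26 mm above the counter. Bars stand on the floor, length along x; the gap is at the tray's centre, midway between the two bars
- bar_left: same purple wax bar (60 x 30 x 35 mm high) standing in the wax tray at its left (+y) end; loose, must not be shoved; origin at the centre of its underside, x along its 60 mm length. Between this bar and its twin is the gap, about 40 mm wide, for the third bar
- bar_right: same purple wax bar (60 x 30 x 35 mm high) standing in the wax tray at its right (-y) end; loose, must not be shoved; origin at the centre of its underside, x along its 60 mm length. Between this bar and its twin is the gap, about 40 mm wide, for the third bar

How it is judged:
By the outcome, as a careful person would: the job done as asked, in the order asked, and still so for the second after the job is handed in, with the robot touching nothing.
It also fails if it takes over 125 s, if anything falls off the work surface, if the arm or the gripper's body presses on something with over 40 N, if the wrist force passes 120 N, or if a joint passes its speed limit or range.

### The arm

A 6-joint arm with a two-finger parallel gripper is mounted at the origin on the work surface. World frame = base frame: x ahead of the robot, y to its left, z up, the work surface at z = 0. Lengths are in mm, angles in rad, forces in N, time in s.
With the tool pointing down it reaches from about 325 to 875 mm from the base axis. Payload 4.4 kg.
Tool frame: the origin (TCP) lies on the centre line of the jaws, within the pads' length; the fingertips stand ahead of it and the grasp point (between the pads) lies 6 mm ahead of it (ctrl.tcp_to_tips is the z of the fingertips in the tool frame, in mm); z points along the fingers, y is the direction in which the jaws open and shut (so a half turn about z gives the same grasp; the last joint's range is limited). The gripper opens to 85 mm and grips with 20 to 120 N. Pads are 22 mm wide; open, the fingers measure 114 mm over their backs; the gripper's body (76 mm by 85 mm) begins 54 mm behind the grasp point. The pads swing forward as they close: fully open they stand 13 mm farther back than shut.
Start: joints at [1.073, 0.207, 1.542, -0, 1.393, -0.15], TCP at [195.447, 540.766, 256.282] pointing down, gripper open.
Joint ranges: [-2.73, 2.73], [-0.86, 2.22], [0.23, 2.46], [-1.11, 4.25], [0.08, 2.63], [-2.82, 2.82]. Speed limits (rad/s): [2.79, 2.79, 3.14, 3.14, 3.14, 3.14].

### API

Orientations are given as a 3x3 rotation matrix whose columns are the frame's x, y, z axes.
In Python, from plant import ctrl, sensors, optics gives the robot as it stands. Calls block until the motion is done:
- ctrl.move_ptp(position, orientation): joint-space move of the TCP to a pose.
- ctrl.move_l(position, rot=None, vel=150, threshold=None): straight line of the TCP; rot=None keeps the orientation; vel is the mean speed in mm/s. With threshold (N) it stops when the force on the tool has changed by that much, and returns True; else False.
- ctrl.set_joints(angles): joint-space move.
- ctrl.gripper_to(opening, force=None): finger opening in mm; force is the grip in N (None keeps the last); returns when the fingers have stopped.
- ctrl.hold(seconds).
- ctrl.solve_ik(position, orientation): joint angles nearest the present ones, or None.
- sensors.read_state(): the state.
- optics.grab_frame(name): name is "side" or "top" or "wrist"; returns (picture, depth): 420x560x3 uint8, red, green, blue; 420x560 float32, mm along the optical axis (not along the pixel's ray), 0 where there is no reading.
- optics.camera_params(name): a dict with "mtx" (3x3 intrinsics, pixels), "k1" (the pictures are not rectified: a ray, as slopes to the right and down, at radius r is drawn at 1 + k1 r^2 times it, then the intrinsics apply), "R" (3x3) and "t" (3): a world point X has camera coordinates R X + t; the wrist camera has in their place "T_tool_cam" (4x4, takes a point from camera to tool coordinates, whose origin is the TCP and whose axes are the flange's). Camera axes: x right, y down, z forward; pixel columns grow to the right and rows downward; lengths in mm; the calibration is good to about 2 mm. A picture is of the moment at which its call begins: read the wrist's pose just before it. camera_params takes no time and is no camera call.
A pose or a line that the arm cannot do raises ctrl.MotionError and nothing moves.
- ctrl.finish_job(): hands the job in, once; it reports no verdict.
The state is a dict: "t": time; "q": joint angles; "qvel": joint speeds; "tau": joint torques, N m; "eef_pos": TCP position; "eef_rot": TCP orientation; "force": force on the tool from outside, world axes, zero at the start; "wrist_torque": the same for the moment, N m; "grip_width": finger opening in mm.
Only numpy, scipy, OpenCV 4.12 (cv2) and the standard library are available. Lean on these libraries where they do the work, as an engineer would, in place of code of your own. Each camera call takes 0.05 s, during which the arm holds its last target.

## Working session

There is one attempt and no reset: what is moved stays moved. The work goes in short steps, each a Python script; the robot and the scene stay as the last script left them, time stands still between calls to the robot, and variables do not carry over. Pictures are saved under pics/ and viewed, and the job is handed in when it is done.

```bash
ls; mkdir -p pics; python3 - <<'E'
from plant import ctrl,sensors,optics
import cv2,numpy as np
for n in("top","side","wrist"):
    p,d=optics.grab_frame(n); cv2.imwrite(f"pics/{n}0.png",p[:,:,::-1]); np.save(f"pics/{n}0.npy",d)
    print(n,optics.camera_params(n))
s=sensors.read_state();print(s, ctrl.tcp_to_tips)
E
```

```text
pics
top {'mtx': array([[453.9443588 ,   0.        , 278.58005968],
       [  0.        , 453.9443588 , 211.12186612],
       [  0.        ,   0.        ,   1.        ]]), 'k1': -0.11997577047864574, 'R': array([[ 0.02121017, -0.99971901,  0.01058447],
       [-0.9945638 , -0.02217796, -0.10173981],
       [ 0.10194597, -0.00836901, -0.99475473]]), 't': array([ -26.1158481 ,  543.14583674, 1014.48063551])}
side {'mtx': array([[530.93024988,   0.        , 272.3800361 ],
       [  0.        , 530.93024988, 214.66071253],
       [  0.        ,   0.        ,   1.        ]]), 'k1': -0.19488743670278125, 'R': array([[ 0.91066914, -0.41255562, -0.02189928],
       [-0.25036492, -0.5089339 , -0.82359195],
       [ 0.3286322 ,  0.75550258, -0.56675985]]), 't': array([-476.27130756,  186.41910105, 1050.17334879])}
wrist {'mtx': array([[329.76959394,   0.        , 281.69326364],
       [  0.        , 329.76959394, 209.73267304],
       [  0.        ,   0.        ,   1.        ]]), 'k1': -0.08140085857347923, 'T_tool_cam': array([[ 5.93034438e-04, -9.61628529e-01, -2.74354187e-01,
         7.066
[... 344 characters left out ...]
-1.24569363e-06,
        1.39348205e+00, -1.50531839e-01]), 'qvel': array([-0.00041508, -0.00200883, -0.0027797 , -0.00016823, -0.00074487,
        0.00108768]), 'tau': array([ 8.89730956e-08, -3.83513439e+01, -2.92038059e+01, -2.30079559e-04,
        6.71739603e-03,  2.20643855e-06]), 'eef_pos': array([195.20780169, 540.304883  , 255.38819486]), 'eef_rot': array([[-9.40471243e-01,  3.39872263e-01, -8.28425244e-04],
       [ 3.39873173e-01,  9.40470036e-01, -1.52872164e-03],
       [ 2.59539037e-04, -1.71927826e-03, -9.99998488e-01]]), 'force': array([-0.14966501, -0.14894019,  0.04948442]), 'wrist_torque': array([-0.0254943 , -0.01478117,  0.02534081]), 'grip_width': 85.82812146414186} 25.0
```

View pics/top0.png

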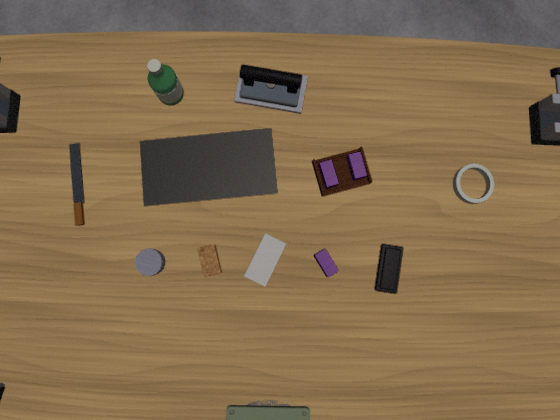

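View pics/side0.png

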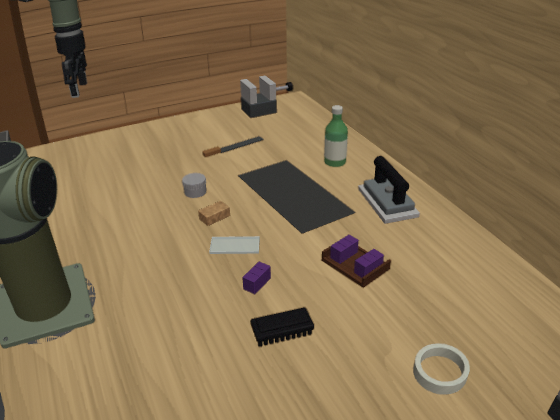

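View pics/wrist0.png

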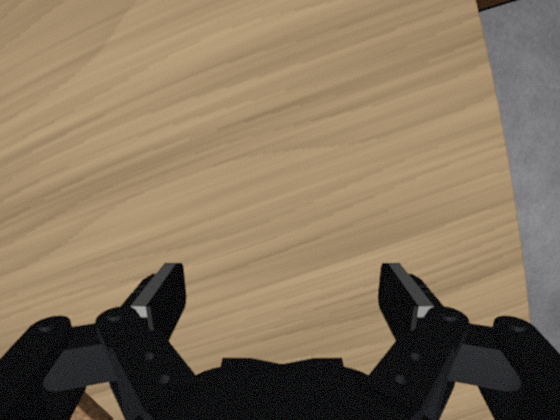

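```bash
cat > h.py <<'E'
from plant import ctrl,sensors,optics
import cv2,numpy as np
def und(uv,P):
    uv=np.asarray(uv,float).reshape(-1,2);K=P['mtx']
    d=np.array([0,0,0,0,0.]);d[0]=P['k1']
    return cv2.undistortPoints(uv.reshape(-1,1,2),K,d).reshape(-1,2)
def pose(P,st=None):
    if 'R' in P: return P['R'],P['t']
    Tc=P['T_tool_cam'];Rt=st['eef_rot'];pt=st['eef_pos']
    Rc=Rt@Tc[:3,:3];tc=Rt@Tc[:3,3]+pt
    return Rc.T,-Rc.T@tc
def toz(uv,z,P,st=None):
    R,t=pose(P,st);n=und(uv,P)
    c=-R.T@t;d=np.c_[n,np.ones(len(n))]@R
    s=(z-c[2])/d[:,2];return c+s[:,None]*d
def proj(X,P,st=None):
    R,t=pose(P,st);X=np.asarray(X,float).reshape(-1,3);d=np.zeros(5);d[0]=P['k1']
    return cv2.projectPoints(X,cv2.Rodrigues(R)[0],t,P['mtx'],d)[0].reshape(-1,2)
def rect(pts):
    (c,(w,h),a)=cv2.minAreaRect(np.asarray(pts,np.float32)[:,:2])
    if w<h: w,h=h,w;a+=90
    return np.round(c,1),round(w,1),round(h,1),round((a+90)%180-90,1)
def Rd(yaw): # tool down, tool y axis (jaw) at angle yaw in world
    y=np.array([np.cos(yaw),np.sin(yaw),0]);z=np.array([0,0,-1.]);return np.c_[np.cross(y,z),y,z]
def shot(name,n):
    st=sensors.read_state();p,d=optics.grab_frame(n);cv2.imwrite(f"pics/{name}.png",p[:,:,::-1]);np.save(f"pics/{name}.npy",d)
    import pickle;pickle.dump(st,open(f"pics/{name}.pkl","wb"));return p,d,st
E
python3 - <<'E'
from h import *
im=cv2.imread('pics/top0.png')
a=im[225:305,130:430];cv2.imwrite('pics/c1.png',cv2.resize(a[:,:160],None,fx=5,fy=5,interpolation=3))
cv2.imwrite('pics/c2.png',cv2.resize(a[:,160:],None,fx=5,fy=5,interpolation=3))
cv2.imwrite('pics/c3.png',cv2.resize(im[125:215,130:290],None,fx=5,fy=5,interpolation=3))
cv2.imwrite('pics/c4.png',cv2.resize(im[140:205,300:385],None,fx=8,fy=8,interpolation=3))
E
```

```text
(no output)
```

View pics/c1.png

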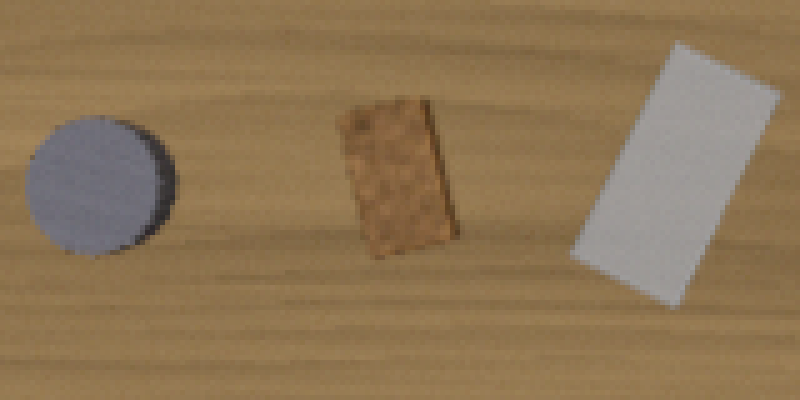

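View pics/c2.png

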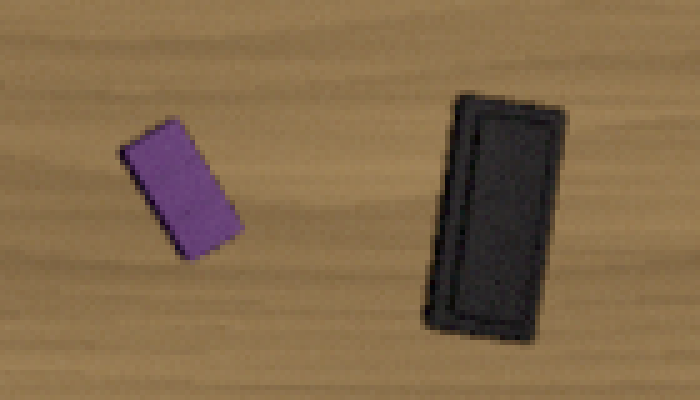

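View pics/c3.png

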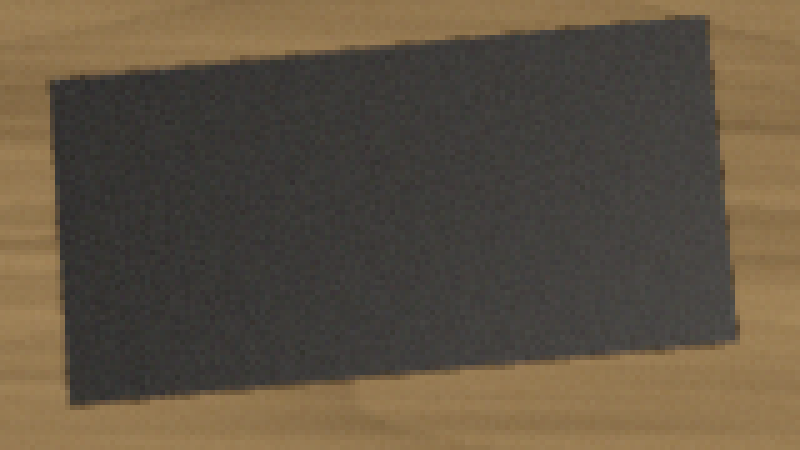

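View pics/c4.png

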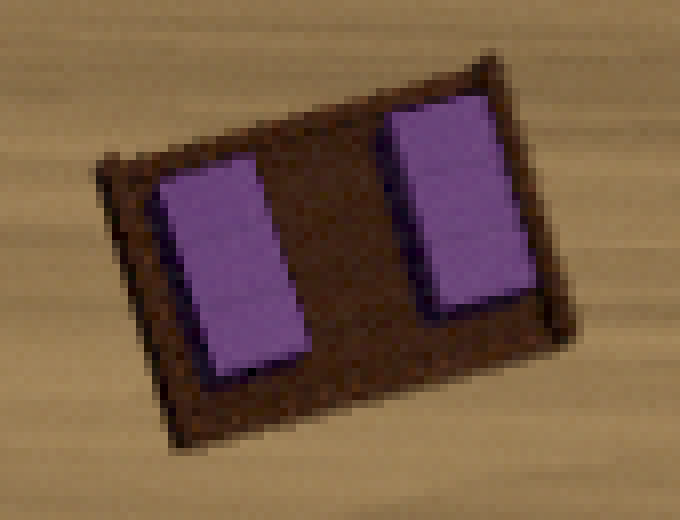

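The crops are sharp enough to read corners: the tin cap runs over crop x 27-160, y 117-256. The cork, scraper, wax and brush tops, the mat and the tray bars are all clear.

```bash
cat > m.py <<'E'
from h import *
P=optics.camera_params('top')
def f(c,o,s): return (np.array(c,float)+.5)/s-.5+np.array(o)
o1=(130,225);o2=(290,225);o3=(130,125);o4=(300,140)
Q={'cork':([(340,118),(428,97),(458,238),(376,259)],o1,5,28),
'scraper':([(677,41),(781,95),(677,308),(570,256)],o1,5,6),
'tin':([(27,186),(93,117),(160,186),(93,256)],o1,5,42),
'wax':([(122,152),(178,119),(244,227),(190,261)],o2,5,35),
'brushridge':([(482,110),(557,118),(533,328),(455,320)],o2,5,38),
'brushback':([(459,94),(567,110),(535,342),(424,326)],o2,5,30),
'mat':([(50,81),(708,15),(739,342),(70,406)],o3,5,3),
'barL':([(160,183),(255,154),(311,350),(216,379)],o4,8,41),
'barR':([(391,114),(488,92),(537,286),(440,312)],o4,8,41)}
for k,(c,o,s,z) in Q.items(): print(k,*rect(toz(f(c,o,s),z,P)))
E
python3 m.py
```

```text
Traceback (most recent call last):
  File "m.py", line 14, in <module>
    for k,(c,o,s,z) in Q.items(): print(k,*rect(toz(f(c,o,s),z,P)))
                                           ~~~~^^^^^^^^^^^^^^^^^^^
  File "h.py", line 20, in rect
    (c,(w,h),a)=cv2.minAreaRect(np.asarray(pts,np.float32)[:,:2])
                ~~~~~~~~~~~~~~~^^^^^^^^^^^^^^^^^^^^^^^^^^^^^^^^^^
cv2.error: OpenCV(4.12.0) /io/opencv/modules/imgproc/src/convhull.cpp:143: error: (-215:Assertion failed) total >= 0 && (depth == CV_32F || depth == CV_32S) in function 'convexHull'
```

```bash
sed -i 's/np.asarray(pts,np.float32)\[:,:2\]/np.ascontiguousarray(np.asarray(pts,np.float32)[:,:2])/' h.py; python3 m.py
```

```text
cork [427.6 140.3] 66.2 41.4 14.8
scraper [432.2  14.8] 111.3 55.1 -25.1
tin [420.4 277.8] 44.8 43.7 46.7
wax [ 428.5 -124.7] 57.9 29.6 32.9
brushridge [ 417.6 -272.1] 96.8 36.1 -6.5
brushback [ 417.9 -269.3] 107.6 51.9 -7.9
mat [649.3 156.7] 319.7 159.7 -83.1
barL [ 633.2 -128. ] 60.2 28.9 16.4
barR [ 653.8 -194.1] 59.7 29.3 14.0
```

```bash
python3 - <<'E'
from h import *
r=np.deg2rad
t0=sensors.read_state()['t']
ctrl.move_ptp([643,-161,230],Rd(r(16)));shot('wtray','wrist')
ctrl.move_ptp([428,-125,230],Rd(r(33)));p,d,s=shot('wwax','wrist')
print(s['t']-t0,s['force'])
for n in('wtray','wwax'):
    im=cv2.imread(f'pics/{n}.png');cv2.imwrite(f'pics/{n}c.png',cv2.resize(im[95:275,170:390],None,fx=3.6,fy=3.6,interpolation=3)[:600])
E
```

```text
3.85 [ 1.24357304 -0.40739069 -0.32806977]
```

View pics/wtray.png

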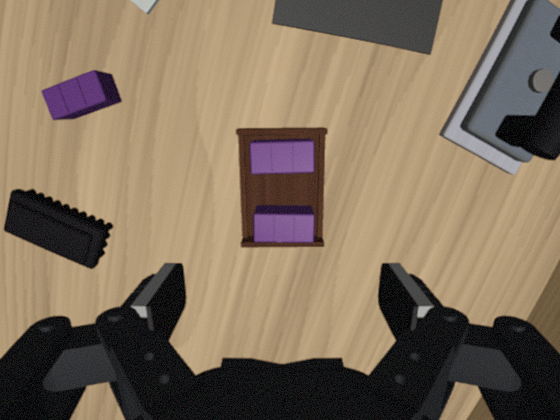

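View pics/wtrayc.png

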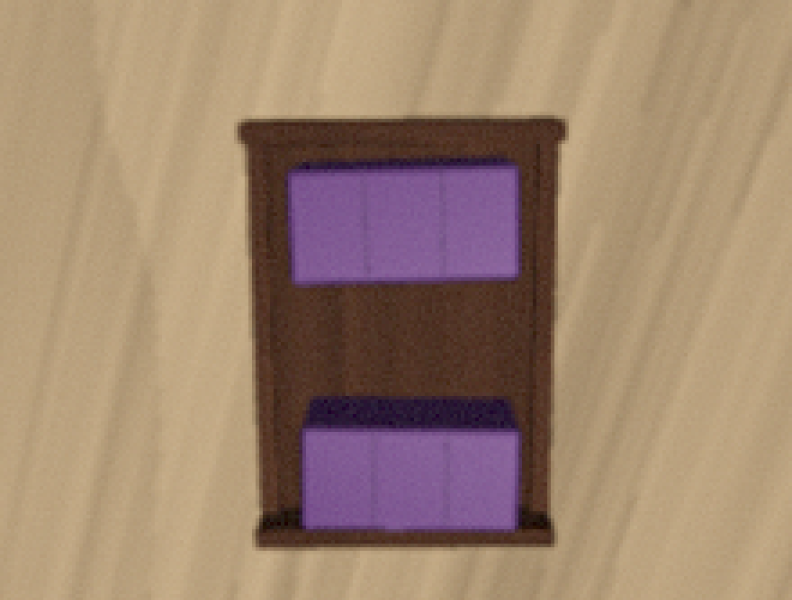

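View pics/wwaxc.png

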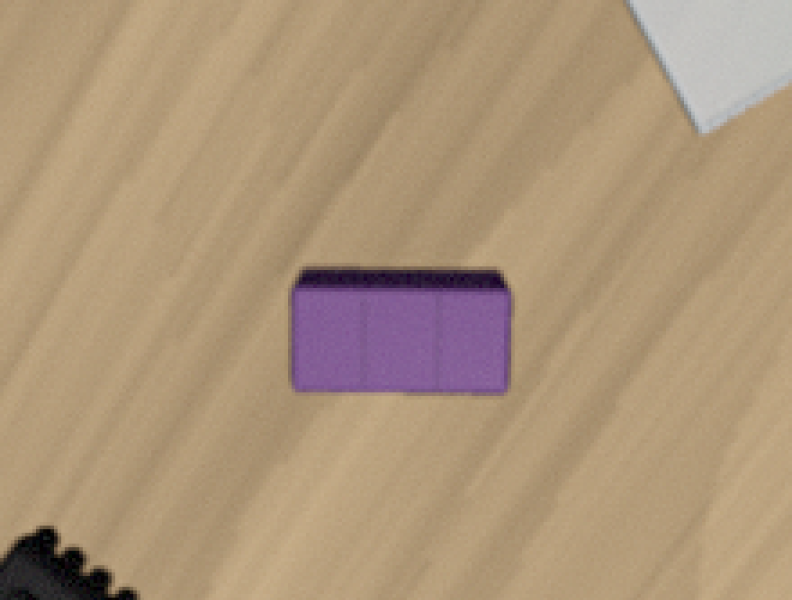

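The tray is centred near crop (405,332). The bar tops are at (289-520,167-284) and (303-520,429-528), and the loose wax top is at (293-511,289-394).

```bash
python3 - <<'E'
from h import *
import pickle
P=optics.camera_params('wrist')
f=lambda c:(np.array(c,float)+.5)/3.6-.5+np.array((170,95))
for n,nm,c,z in [('wtray','barL',[(289,168),(518,166),(520,278),(293,284)],41),('wtray','barR',[(303,430),(520,430),(519,528),(303,529)],41),
 ('wtray','tray',[(238,121),(566,120),(554,546),(256,546)],26),('wwax','wax',[(293,289),(510,289),(509,394),(293,391)],35)]:
    s=pickle.load(open(f'pics/{n}.pkl','rb'));print(nm,*rect(toz(f(c),z,P,s)))
print(s['eef_pos'],s['eef_rot'])
E
```

```text
barL [ 634.5 -126.8] 59.2 29.9 16.8
barR [ 655.  -192.9] 59.7 28.6 16.4
tray [ 643.5 -160.1] 121.3 86.9 -73.5
wax [ 428.3 -123.9] 59.0 29.0 32.2
[ 429.30752508 -125.44243421  230.92339027] [[-0.54443221  0.83880069  0.00264034]
 [ 0.83880135  0.54443633 -0.00117271]
 [-0.00242117  0.00157626 -0.99999583]]
```

```bash
python3 - <<'E'
from h import *
r=np.deg2rad
R=Rd(r(32.2))
ctrl.move_ptp([428.3,-123.9,80],R)
ctrl.move_l([428.3,-123.9,35],R,vel=80)
s=sensors.read_state();print(s['eef_pos'])
ctrl.gripper_to(40,40)
s=sensors.read_state();print(s['eef_pos'],s['grip_width'],s['force'],s['t'])
ctrl.move_l([428.3,-123.9,120],R)
R=Rd(r(16.5))
ctrl.move_ptp([644.2,-160,130],R)
ctrl.hold(.3)
p,d,s=shot('wheld','wrist');print(s['eef_pos'],s['grip_width'],s['force'],s['t'])
shot('theld','top')
im=cv2.imread('pics/wheld.png');cv2.imwrite('pics/wheldc.png',cv2.resize(im[150:400,140:420],None,fx=2.4,fy=2.4,interpolation=3))
E
```

```text
[ 428.75451137 -124.1353607    35.39294813]
[ 429.09657473 -124.31981579   35.81622875] 59.26083378930981 [-0.1872905   0.50095145  4.63495197] 5.775
[ 643.51243348 -160.0219605   130.40333088] 59.42491221081128 [ 0.59812972  0.27283788 -1.09400733] 7.675
```

View pics/wheld.png

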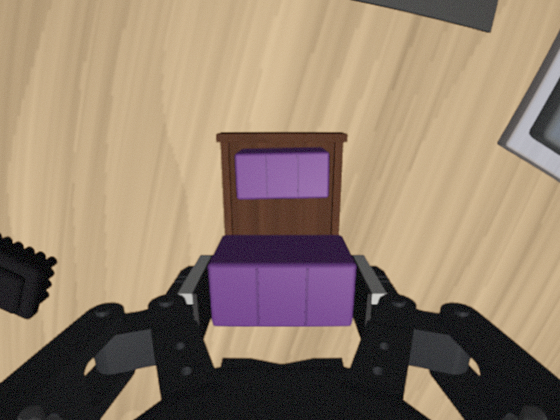

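View pics/wheldc.png

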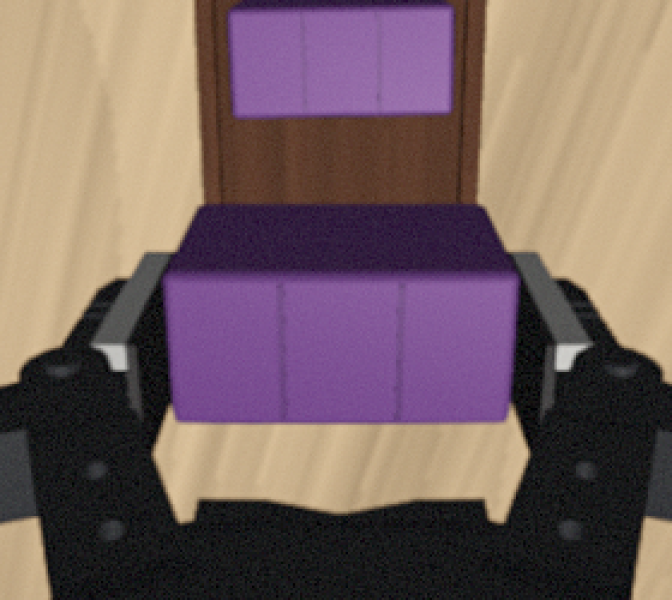

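```bash
python3 - <<'E'
from h import *
import pickle
P=optics.camera_params('wrist')
s=pickle.load(open('pics/wheld.pkl','rb'))
f=lambda c:(np.array(c,float)+.5)/2.4-.5+np.array((140,150))
for z in(130,):print(rect(toz(f([(166,276),(517,274),(511,421),(176,420)]),z,P,s)),toz(f([(166,276),(517,274),(511,421),(176,420)]),z,P,s)[:,:2].mean(0))
print(rect(toz(f([(231,11),(452,8),(453,113),(235,117)]),41,P,s)), s['eef_pos'])
E
```

```text
(array([ 643.4, -158.9]), 58.5, 28.2, 16.3) [ 643.18859749 -159.0993884 ]
(array([ 634. , -127.1]), 58.7, 28.4, 17.6) [ 643.51243348 -160.0219605   130.40333088]
```

```bash
python3 - <<'E'
from h import *
r=np.deg2rad
R=Rd(r(16.5))
x,y=645.2,-160.9
ctrl.move_l([x,y,90],R,vel=120)
ctrl.move_l([x,y,60],R,vel=80);s=sensors.read_state();print(s['eef_pos'],s['force'])
h=ctrl.move_l([x,y,41],R,vel=30,threshold=5);ctrl.hold(.15)
s=sensors.read_state();print(h,s['eef_pos'],s['force'],s['wrist_torque'])
ctrl.gripper_to(72)
ctrl.move_l([x,y,100],R,vel=120)
ctrl.move_ptp([x,y,180],R);ctrl.hold(.2)
p,d,s=shot('wplaced','wrist');print(s['t'],s['force'])
im=cv2.imread('pics/wplaced.png');cv2.imwrite('pics/wplacedc.png',cv2.resize(im[95:275,170:390],None,fx=3.6,fy=3.6,interpolation=3)[:600])
E
```

```text
[ 644.6807943  -160.67520048   59.11144283] [ 0.58856044 -0.07681612 -0.25298269]
True [ 644.93006475 -160.75742733   41.90323647] [ 0.58357632 -0.75362025  4.91538502] [ 0.05697535 -0.16550781  0.0264794 ]
11.0583 [-0.03483719  0.07781397 -0.32579398]
```

View pics/wplacedc.png

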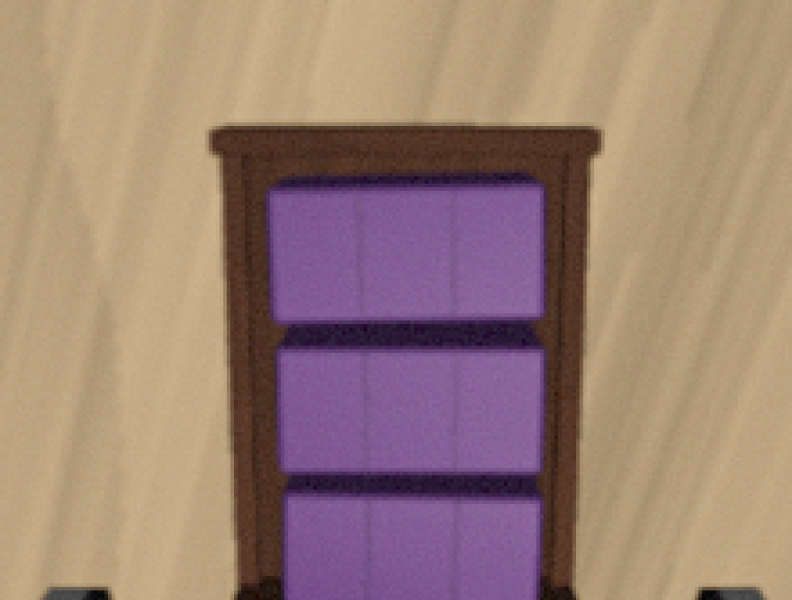

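The wax sits in the gap, level and aligned with its neighbours: edges at crop 347-473, between bars ending at 320 and starting at 494. Next I look at the scraper and the mat.

```bash
python3 - <<'E'
from h import *
r=np.deg2rad
ctrl.move_ptp([432,15,230],Rd(r(65)));ctrl.hold(.1);p,d,s=shot('wscr','wrist')
im=cv2.imread('pics/wscr.png');cv2.imwrite('pics/wscrc.png',cv2.resize(im[95:275,170:390],None,fx=3.6,fy=3.6,interpolation=3)[:600])
E
```

```text
(no output)
```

View pics/wscrc.png

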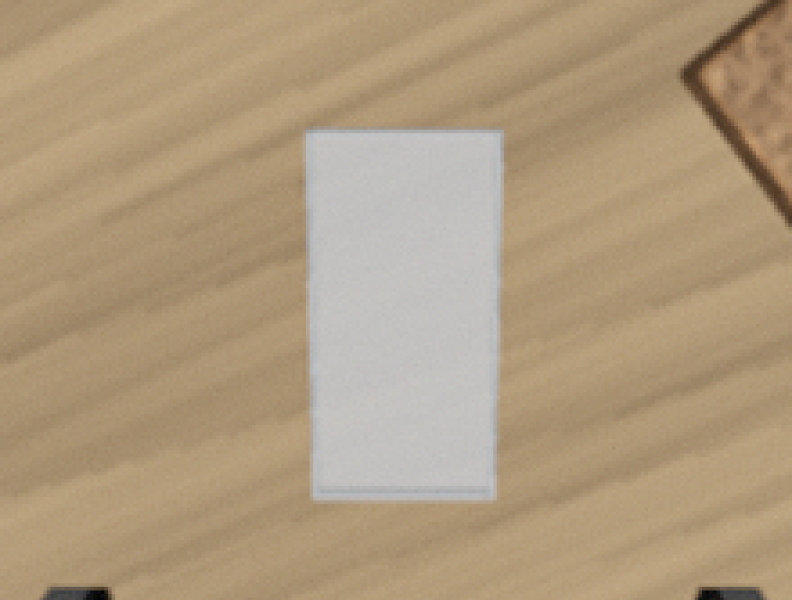

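View pics/wscr.png

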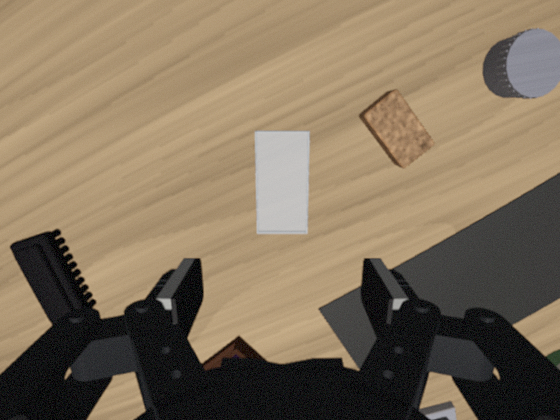

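```bash
python3 - <<'E'
from h import *
import pickle
r=np.deg2rad
P=optics.camera_params('wrist')
s=pickle.load(open('pics/wscr.pkl','rb'))
f=lambda c:(np.array(c,float)+.5)/3.6-.5+np.array((170,95))
c,w,h,a=rect(toz(f([(306,130),(503,131),(496,496),(313,497)]),5.5,P,s));print(c,w,h,a)
R=Rd(r(65))
ctrl.move_ptp([520,90,60],R);ctrl.gripper_to(55)
print(sensors.read_state()['grip_width'])
h=ctrl.move_l([520,90,15],R,vel=40,threshold=4);s=sensors.read_state();print(h,s['eef_pos'],s['force'],s['t'])
ctrl.move_l([520,90,60],R)
ctrl.gripper_to(70)
E
```

```text
[432.4  16.2] 109.7 56.0 -25.2
54.912498103858226
True [519.53169928  90.00663634  21.08369743] [-1.9967424  -0.69038693  4.77570289] 14.375
```

```bash
cat >> h.py <<'E'
A=np.deg2rad(6.9);MC=np.array([650,157.5])
def mat(y): return MC+y*np.array([-np.sin(A),np.cos(A)])
E
python3 - <<'E'
from h import *
r=np.deg2rad
R=Rd(r(64.8));x,y=432.4,16.2
ctrl.move_ptp([x,y,70],R)
ctrl.move_l([x,y,40],R,vel=100)
ctrl.move_l([x,y,22.2],R,vel=30,threshold=8);s=sensors.read_state();print(s['eef_pos'],s['force'])
ctrl.gripper_to(40,30)
s=sensors.read_state();print(s['eef_pos'],s['grip_width'],s['force'])
ctrl.move_l([x,y,110],R,vel=120)
R=Rd(r(96.9));mx,my=mat(100)
ctrl.move_ptp([mx,my,110],R)
ctrl.move_l([mx,my,40],R,vel=100)
h=ctrl.move_l([mx,my,24.5],R,vel=30,threshold=4);ctrl.hold(.1);s=sensors.read_state();print(h,s['eef_pos'],s['force'],s['grip_width'],s['t'])
E
```

```text
[432.37296811  16.18566292  22.13891815] [-0.16771947 -0.31891092 -0.1412627 ]
[432.67119774  16.120083    22.68479407] 54.08265836249821 [-1.45089782 -0.35130173  5.50548268]
True [637.89136528 256.7568108   25.77944269] [ 0.32741263 -0.85470092  4.31672482] 53.89266618700943 20.6333
```

```bash
python3 - <<'E'
from h import *
r=np.deg2rad
mx,my=mat(100)
ctrl.gripper_to(72)
ctrl.move_l([mx,my,90],Rd(r(96.9)),vel=120)
ctrl.move_ptp([418,-269,230],Rd(r(83)));ctrl.hold(.1);p,d,s=shot('wbr','wrist');print(s['t'])
shot('t2','top')
im=cv2.imread('pics/wbr.png');cv2.imwrite('pics/wbrc.png',cv2.resize(im[95:275,170:390],None,fx=3.6,fy=3.6,interpolation=3)[:600])
im=cv2.imread('pics/t2.png');cv2.imwrite('pics/t2c.png',cv2.resize(im[115:215,130:290],None,fx=5,fy=5,interpolation=3))
E
```

```text
23.8583
```

View pics/wbrc.png

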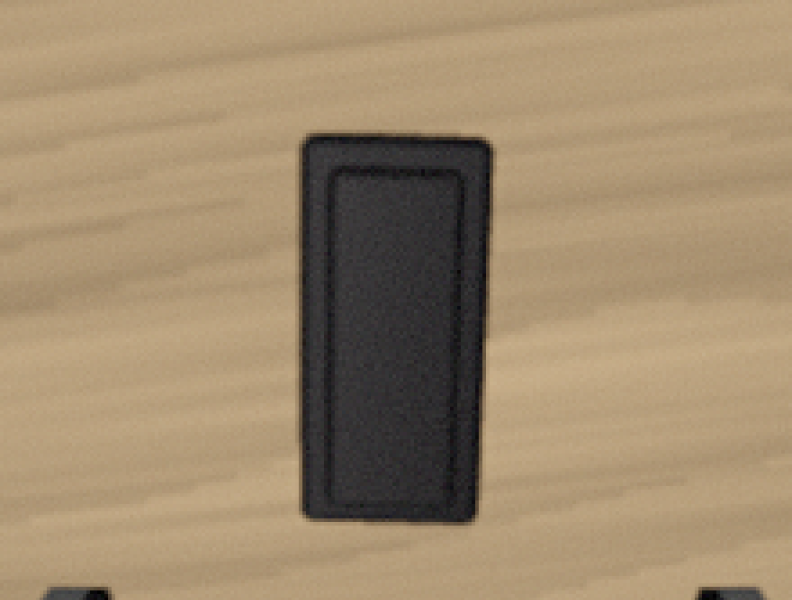

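View pics/t2c.png

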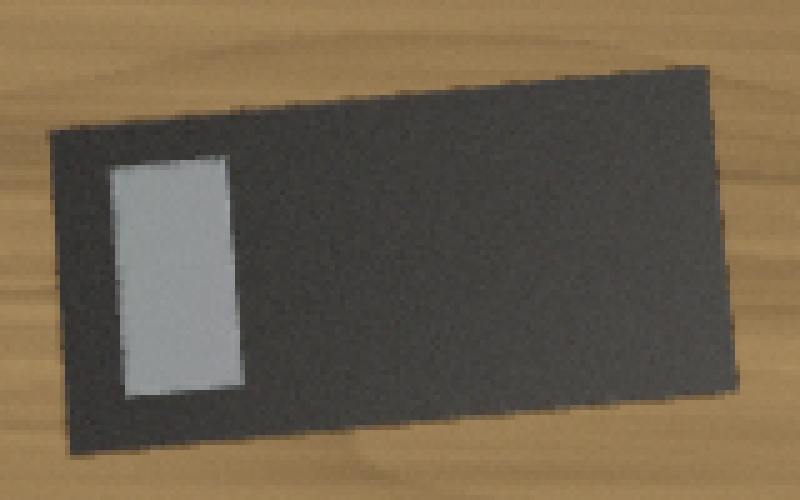

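Scraper lies straight on the left of the mat (crop 110-244, 155-396). The brush back's corners are near (303,137), (492,141), (476,522) and (303,519).

```bash
python3 - <<'E'
from h import *
import pickle
r=np.deg2rad
P=optics.camera_params('wrist')
s=pickle.load(open('pics/wbr.pkl','rb'))
f=lambda c:(np.array(c,float)+.5)/3.6-.5+np.array((170,95))
c,w,h,a=rect(toz(f([(303,137),(492,141),(476,522),(303,519)]),30,P,s));print(c,w,h,a)
(x,y)=map(float,c);R=Rd(r(a+90))
ctrl.move_ptp([x,y,85],R)
ctrl.move_l([x,y,29],R,vel=80,threshold=10);s=sensors.read_state();print(s['eef_pos'],s['force'])
ctrl.gripper_to(36,45)
s=sensors.read_state();print(s['eef_pos'],s['grip_width'],s['force'])
ctrl.move_l([x,y,120],R,vel=120)
R=Rd(r(96.9));mx,my=mat(0)
ctrl.move_ptp([mx,my,120],R)
ctrl.move_l([mx,my,48],R,vel=100)
h=ctrl.move_l([mx,my,31],R,vel=30,threshold=4);ctrl.hold(.1);s=sensors.read_state();print(h,s['eef_pos'],s['force'],s['grip_width'],s['t'])
E
```

```text
[ 416.6 -269.6] 106.6 49.5 -8.2
[ 416.93218607 -269.90732908   29.31422285] [0.44206984 0.94261888 0.73667022]
[ 417.3165304  -270.31998316   29.94249541] 51.03193023511929 [-0.15240505 -0.27997083  4.55575866]
True [649.9928427  157.52262208  32.9673055 ] [-0.03814526  0.62128491  4.70145691] 50.951575002042645 29.9167
```

```bash
python3 - <<'E'
from h import *
r=np.deg2rad
mx,my=mat(0)
ctrl.gripper_to(70)
ctrl.move_l([mx,my,110],Rd(r(96.9)),vel=120)
ctrl.gripper_to(85)
ctrl.move_ptp([420,278,230],Rd(r(20)));ctrl.hold(.1);p,d,s=shot('wtin','wrist');print(s['t'])
shot('t3','top')
im=cv2.imread('pics/wtin.png');cv2.imwrite('pics/wtinc.png',cv2.resize(im[95:275,170:390],None,fx=3.6,fy=3.6,interpolation=3)[:600])
im=cv2.imread('pics/t3.png');cv2.imwrite('pics/t3c.png',cv2.resize(im[115:215,130:290],None,fx=5,fy=5,interpolation=3))
E
```

```text
32.9
```

View pics/wtinc.png

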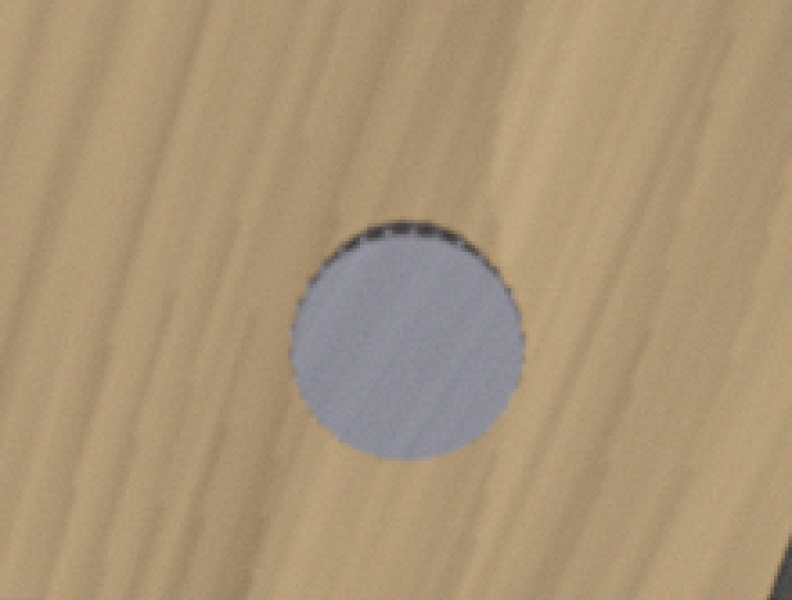

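View pics/t3c.png

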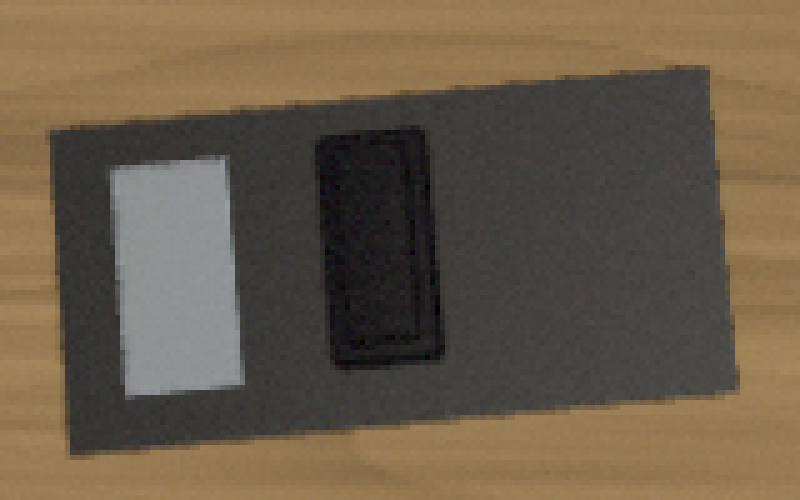

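Brush is straight in the middle of the mat (crop 316-444, 128-370). The tin cap is centred at crop (408,348).

```bash
python3 - <<'E'
from h import *
import pickle
r=np.deg2rad
P=optics.camera_params('wrist')
s=pickle.load(open('pics/wtin.pkl','rb'))
f=lambda c:(np.array(c,float)+.5)/3.6-.5+np.array((170,95))
X=toz(f([(291,346),(525,346),(408,234),(408,461)]),42,P,s);c=X.mean(0);print(c,np.linalg.norm(X[0]-X[1]),np.linalg.norm(X[2]-X[3]))
x,y=c[:2];R=Rd(r(20))
ctrl.move_ptp([x,y,90],R)
ctrl.move_l([x,y,40],R,vel=80,threshold=10);s=sensors.read_state();print(s['eef_pos'],s['force'])
ctrl.gripper_to(50,45)
s=sensors.read_state();print(s['eef_pos'],s['grip_width'],s['force'])
ctrl.move_l([x,y,130],R,vel=120)
R=Rd(r(6.9));mx,my=mat(-100)
ctrl.move_ptp([mx,my,130],R)
ctrl.move_l([mx,my,60],R,vel=100)
h=ctrl.move_l([mx,my,42],R,vel=30,threshold=4);ctrl.hold(.1);s=sensors.read_state();print(h,s['eef_pos'],s['force'],s['grip_width'],s['t'])
ctrl.gripper_to(80)
ctrl.move_l([mx,my,120],R,vel=120)
ctrl.move_ptp([mx,my,230],Rd(r(96.9)));ctrl.hold(.1);shot('wtin2','wrist')
ctrl.move_ptp([428,141,230],Rd(r(104.8)));ctrl.hold(.1);p,d,s=shot('wcork','wrist');print(s['t'])
for n in('wtin2','wcork'):
    im=cv2.imread(f'pics/{n}.png');cv2.imwrite(f'pics/{n}c.png',cv2.resize(im[95:275,170:390],None,fx=3.6,fy=3.6,interpolation=3)[:600])
E
```

```text
[420.63987712 279.96749813  42.        ] 61.601040419851515 61.242131795772295
[420.97921721 280.11172796  40.21713064] [-0.1558015   0.13286789  0.17324625]
[421.44629461 280.33617023  41.05757174] 60.62358867920474 [-0.8149277  -0.32694126  6.16220996]
True [661.82697719  58.20365968  44.10400652] [-0.19266976 -0.43529955  5.83839491] 60.44890523981011 38.3667
42.1167
```

View pics/wtin2c.png

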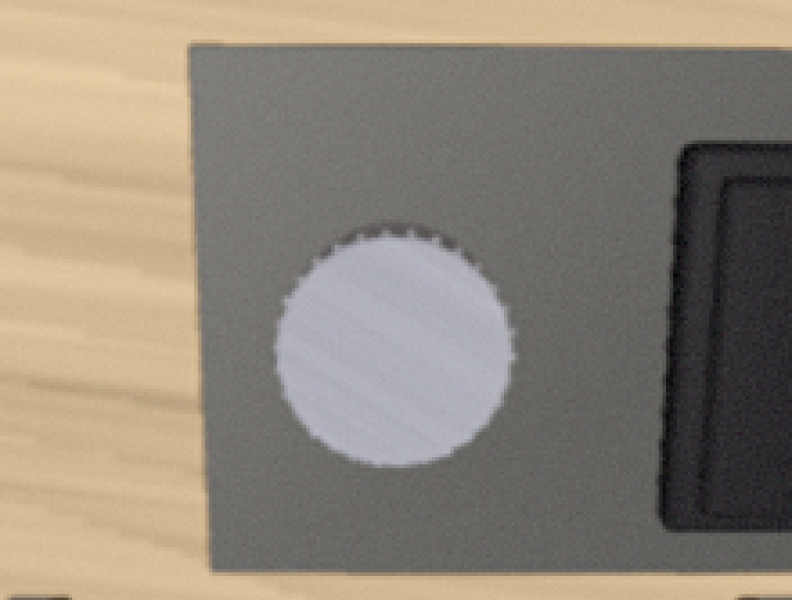

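View pics/wcorkc.png

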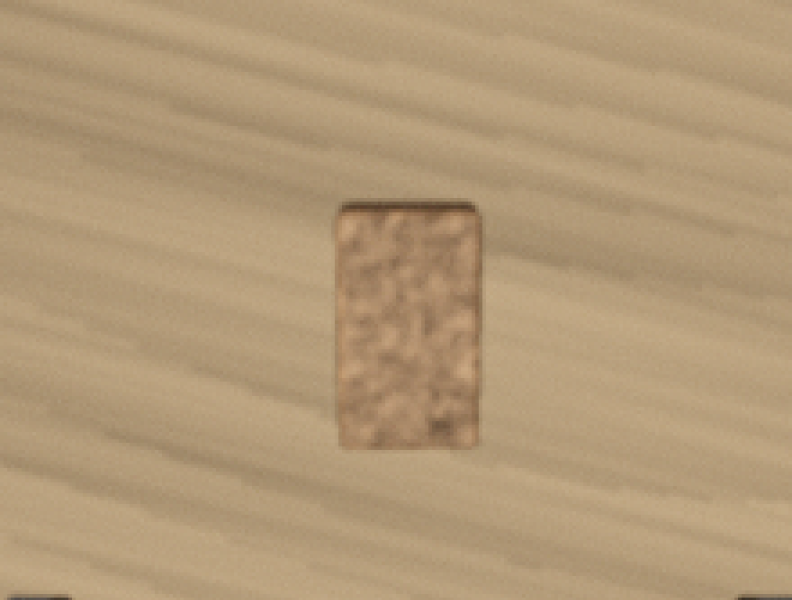

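```bash
python3 - <<'E'
from h import *
import pickle
r=np.deg2rad
P=optics.camera_params('wrist')
L=lambda n:pickle.load(open(f'pics/{n}.pkl','rb'))
f=lambda c:(np.array(c,float)+.5)/3.6-.5+np.array((170,95))
X=toz(f([(277,352),(514,352),(396,235),(396,466)]),45,P,L('wtin2'));tc=X.mean(0);print(tc,mat(-100))
c,w,h,a=rect(toz(f([(337,208),(481,208),(478,448),(340,448)]),28,P,L('wcork')));print(c,w,h,a)
x,y=map(float,c);R=Rd(r(a+90))
ctrl.move_ptp([x,y,80],R)
ctrl.gripper_to(65)
ctrl.move_l([x,y,29],R,vel=80,threshold=10);s=sensors.read_state();print(s['eef_pos'],s['force'])
ctrl.gripper_to(25,30)
s=sensors.read_state();print(s['eef_pos'],s['grip_width'],s['force'])
ctrl.move_l([x,y,150],R,vel=120)
R=Rd(r(96.9));mx,my=tc[:2]
ctrl.move_ptp([mx,my,150],R);ctrl.hold(.3)
p,d,s=shot('wckh','wrist');print(s['eef_pos'],s['grip_width'],s['t'])
im=cv2.imread('pics/wckh.png');cv2.imwrite('pics/wckhc.png',cv2.resize(im[150:400,140:420],None,fx=2.4,fy=2.4,interpolation=3))
E
```

```text
[660.87238048  57.63947545  45.        ] [662.01368388  58.22426581]
[427.  143.1] 67.4 39.0 14.8
[427.31561415 143.12167549  29.15214061] [ 0.47064812  0.06398174 -0.11135656]
[427.82402749 143.21272781  29.7415634 ] 39.58143161879138 [0.629251   0.56737722 3.66920514]
[660.31557891  58.37190984 150.49754042] 39.47363258286312 46.6917
```

View pics/wckhc.png

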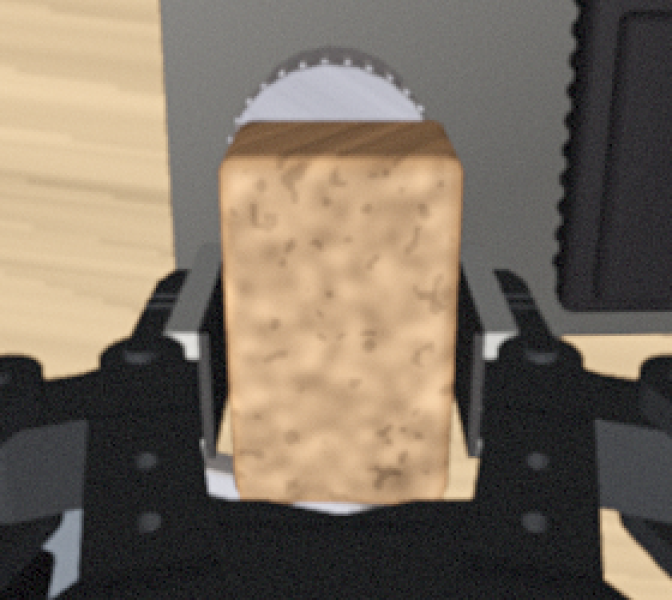

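```bash
python3 - <<'E'
from h import *
import pickle
r=np.deg2rad
P=optics.camera_params('wrist');s=pickle.load(open('pics/wckh.pkl','rb'))
f=lambda c:(np.array(c,float)+.5)/2.4-.5+np.array((140,150))
X=toz(f([(219,157),(462,157),(447,500),(236,500)]),149,P,s)
T=(X-s['eef_pos'])@s['eef_rot'];print(T.round(1), rect(X))
E
```

```text
[[ 34.2 -18.    1.5]
 [ 34.2  20.2   1.5]
 [-31.6  20.6   1.5]
 [-31.6 -18.    1.5]] (array([658.9,  59.5]), 65.8, 38.7, 7.0)
```

```bash
python3 - <<'E'
from h import *
r=np.deg2rad
R=Rd(r(96.9));x,y=662.4,57.0
ctrl.move_l([x,y,95],R,vel=100)
h=ctrl.move_l([x,y,73],R,vel=25,threshold=3);ctrl.hold(.1);s=sensors.read_state();print(h,s['eef_pos'],s['force'])
ctrl.gripper_to(60)
ctrl.move_l([x,y,130],R,vel=100)
ctrl.move_ptp([x-20,y,250],R);ctrl.hold(.1);shot('wend','wrist')
ctrl.move_ptp([400,0,320],Rd(0));ctrl.hold(.2);p,d,s=shot('tend','top');shot('send','side');print(s['t'])
im=cv2.imread('pics/wend.png');cv2.imwrite('pics/wendc.png',cv2.resize(im[95:275,170:390],None,fx=3.6,fy=3.6,interpolation=3)[:600])
im=cv2.imread('pics/tend.png');cv2.imwrite('pics/tendc.png',cv2.resize(im[115:215,130:390],None,fx=3,fy=3,interpolation=3))
im=cv2.imread('pics/send.png');cv2.imwrite('pics/sendc.png',cv2.resize(im[130:310,200:440],None,fx=3.2,fy=3.2,interpolation=3))
E
```

```text
True [662.10908384  57.02778676  74.84485453] [0.10658829 0.47776978 5.38350717]
51.6
```

View pics/wendc.png

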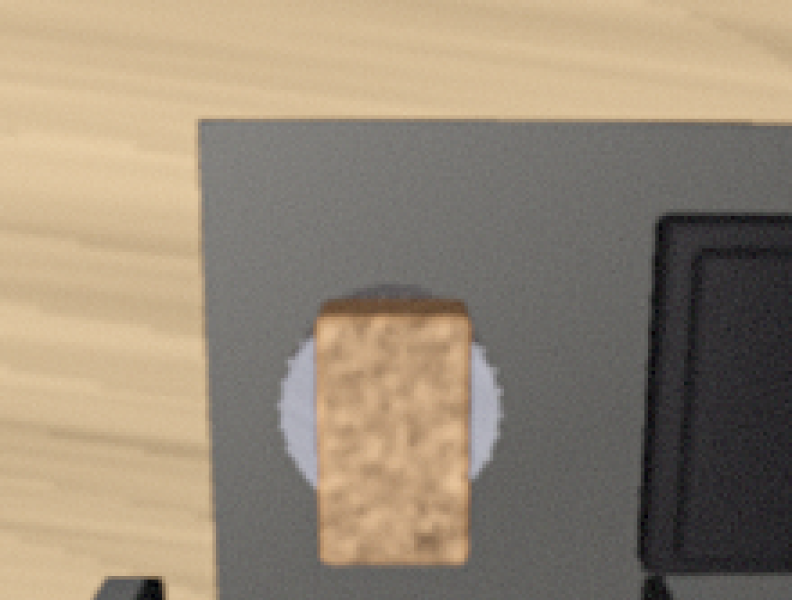

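View pics/tendc.png

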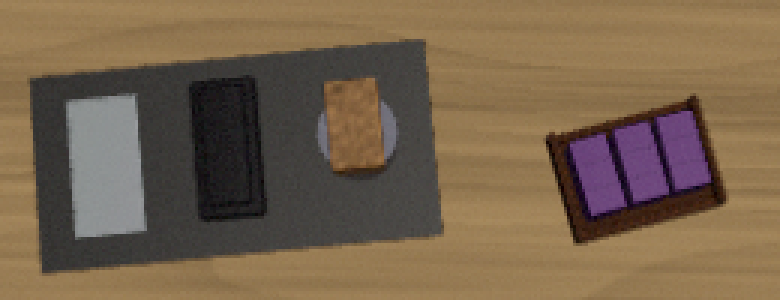

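View pics/sendc.png

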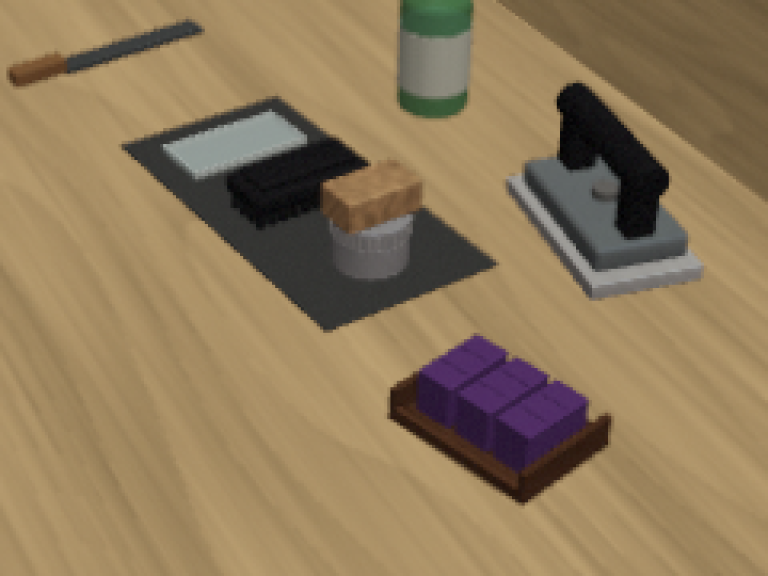

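```bash
python3 - <<'E'
from h import *
import pickle
P=optics.camera_params('wrist');s=pickle.load(open('pics/wend.pkl','rb'))
f=lambda c:(np.array(c,float)+.5)/3.6-.5+np.array((170,95))
print(rect(toz(f([(316,315),(471,315),(468,565),(320,563)]),73,P,s)))
print(toz(f([(279,410),(503,410)]),45,P,s).mean(0))
# visible cap arc points -> circle
pts=np.array([(279,410),(283,378),(297,352),(293,460),(314,487),(503,410),(497,370),(485,347),(490,460),(474,482)])
X=toz(f(pts),45,P,s)[:,:2]
A_=np.c_[2*X,np.ones(len(X))];q=np.linalg.lstsq(A_,(X**2).sum(1),rcond=None)[0];print(q[:2],np.sqrt(q[2]+q[:2]@q[:2]))
E
```

```text
(array([660.9,  56.4]), 67.4, 39.3, 6.9)
[659.76870962  55.29992425  45.        ]
[660.05282172  55.48568873] 31.4665278566433
```

The cork sits about 1 mm off the cap centre, and everything else is as asked, so I'm handing in.

```bash
python3 -c "
from plant import ctrl,sensors
print(sensors.read_state()['t']);ctrl.finish_job()"
```

```text
51.7
the job is handed in; nothing more can be done
```

The job is handed in at 51.7 s of the 125 s allowed, with everything placed as asked; no verdict was reported.

- **Wax:** the loose bar is back in the tray gap. The close-up after placing shows it level, lined up and clear of both neighbours, and they look unmoved.
- **Mat:** from left to right it holds the scraper, the brush bristles down in the middle, and the tin. All three are wholly on the mat, and scraper and brush lie straight across its width.
- **Cork:** it lies flat on the tin's cap, measured about 1.3 mm off centre.

No final check failed. Positions measured with the top and wrist cameras differed by 1 to 3 mm, about what the calibration allows. I used the wrist camera's values for the grasps and for the tray and tin targets. The mat position was the top camera's, shifted about 1 mm.

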